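Press a felt-faced board under the drag spring of a stapling jig

TASK

Load the grey felt-faced board into the stapling jig: with the fingertips, press down hard on its top so that the sprung bed sinks, and keep pressing while you slide it under the blue crossbar and the brass drag spring until it is fully home against the red end stop. Then let go and leave it held down there. Do not lift the board out of the channel, and leave the other things on the bench alone.

Things in the scene. Friction and masses are not known exactly. Their poses are not given: they have to be found in the camera images.
- board: Board to load: 140 (x) x 60 (y) x 22 (z) mm, about 0.2 kg, white rigid core, grey felt top that grips the fingertips (friction about 1). Origin at the centre of its underside, z up, +x the way it must slide (jig +x). It lies on the jig's sprung bed between the rails, leading end 10 to 34 mm short of the crossbar; pressed anywhere on top it sinks level. Home: its origin at jig x = 45 mm.
- jig: Stapling jig, fixed: plywood base 280 (x) x 140 (y) x 12 mm, origin at the centre of its underside on the bench, z up, +x along the channel to the red stop. Rails: inner faces at y = +-31.5 mm (1.5 mm play a side), tops 43 mm above the bench. The white sprung bed between them is 34 mm high when up, so the felt top starts 56 mm above the bench. All of the jig is slippery (friction about 0.15).
- crossbar (a point): Middle of the blue crossbar's lower edge where the board enters: jig x = 49 mm, 51 mm above the bench. The bar is 10 mm thick along x, top at 71 mm; its posts at y = +-52 mm are 81 mm high. The board passes only when pressed down more than 5 mm; 8 to 11 mm is good. Once home and let go, the bed holds the board's top up against the bar, so its underside is 29 mm above the bench.
- stop (a point): Middle of the red end stop's face: jig x = 115 mm, 34 mm above the bench; the stop's top is at 56 mm. The board's leading end must come against this face. With the board home, its top is still open to the fingers from jig x = -25 to +49 mm. Same axes as the jig.
- bed (a joint): How far the sprung bed is pressed down, in m: 0 up, 0.012 at its lower stop. The spring pushes up with about 6 N at 0 and 1.3 N more per mm (about 16 N at 8 mm, 22 N at the bottom). Press the board with 12 to 20 N: with less the fingers slip on it under the drag spring.
- leaf (a joint): Brass drag spring, a leaf 34 mm wide, 52 mm long, hinged just past the crossbar at jig x = 61 mm, 61 mm high, sloping down to a tip about 37 mm high at x = 108 mm. Value: angle lifted in rad, 0 at rest, about 0.25 with the board under it. It bears on the board with 4 to 6 N and holds it back with 2 to 5 N; the board meets it about 30 mm before home.
- glue: Bystander: yellow glue bottle with a red cap, 48 mm across, 110 mm tall, standing on the bench beside the jig. Origin at the centre of its base.
- staples: Bystander: closed cardboard staple carton 90 x 50 x 35 mm, lying on the bench beside the jig. Origin at the centre of its underside.
- driver: Bystander: screwdriver lying on the bench, right of or left of the jig. Origin at the centre of its underside, handle to its -x.
- cleats: Bystander: bundle of three wooden cleats, 130 x 42 x 36 mm, lying on the bench, right of or left of the jig. Origin at the centre of its underside.

How it is judged:
By the outcome, as a careful person would: the job done as asked, in the order asked, and still so for the second after the job is handed in, with the robot touching nothing.
It also fails if it takes over 38 s, if anything falls off the work surface, if the arm or the gripper's body presses on something with over 40 N, if the wrist force passes 120 N, or if a joint passes its speed limit or range.

ROBOT

A 7-joint arm with a two-finger parallel gripper is mounted at the origin on the work surface. World frame = base frame: x ahead of the robot, y to its left, z up, the work surface at z = 0. Lengths are in mm, angles in degrees, forces in N, time in s.
With the tool pointing down it reaches from about 425 to 975 mm from the base axis. Payload 16.7 kg.
Tool frame: the origin (TCP) lies on the mounting face of the last link; the fingertips stand 173 mm ahead of it and the grasp point (between the pads) lies 155 mm ahead of it; z points along the fingers, y is the line along which they close (so a half turn about z gives the same grasp; the last joint's range is limited). The gripper opens to 85 mm and grips with 20 to 120 N. Pads are 22 mm wide; open, the fingers measure 114 mm over their backs; the gripper's body (76 mm by 85 mm) begins 54 mm behind the grasp point. The pads swing forward as they close: fully open they stand 13 mm farther back than shut.
Start: joints at [68.153, 24.414, 4.234, 92.017, -1.954, 63.644, -3.845], TCP at [155.035, -656.926, 404.702] pointing down, gripper open.
Joint ranges: [-163.25, 163.25], [-28.42, 122.38], [-70.27, 78.77], [12.13, 141.07], [-58.53, 238.53], [9.26, 117.41], [-156.51, 156.51]. Speed limits (degrees/s): [108.29, 108.29, 136.94, 136.94, 172.46, 172.46, 172.46].

INTERFACE

Orientations are given as [roll, pitch, yaw] about the fixed x, y, z axes, in that order (R = Rz(yaw) Ry(pitch) Rx(roll)).
In Python, from station import robot, eyes gives the robot as it stands (robot), with the cameras (eyes).
- The arm moves only by the tool creep_tool, called in YAML: its name, and indented under it one key for each argument. Schema: {"type":"object","properties":{"ticks":{"type":"object","properties":{"finger_gap":{"type":"array","items":{"type":"number"},"minItems":1,"maxItems":20},"x":{"type":"array","items":{"type":"number"},"minItems":1,"maxItems":20},"y":{"type":"array","items":{"type":"number"},"minItems":1,"maxItems":20},"z":{"type":"array","items":{"type":"number"},"minItems":1,"maxItems":20},"ax":{"type":"array","items":{"type":"number"},"minItems":1,"maxItems":20},"ay":{"type":"array","items":{"type":"number"},"minItems":1,"maxItems":20},"az":{"type":"array","items":{"type":"number"},"minItems":1,"maxItems":20}},"additionalProperties":false,"required":["finger_gap","x","y","z","ax","ay","az"]},"only":{"type":"string"},"quiet":{"type":"boolean"},"lines":{"type":"string"}},"required":["ticks"],"additionalProperties":false}. ticks is an object with one list for each field, all of the same length, 1 to 20, a row being the entries at one place: finger_gap (the finger opening in mm), x, y, z (the shift in mm), ax, ay, az (a rotation vector in degrees); each row is the pose to reach, as a shift and turn from the pose commanded when the call began, along the tool's axes at that moment; what a row does not reach only later rows make up. A row lasts 1/12 s, in which the tool goes at most 41.7 mm and 7.16 degrees, less where a joint would pass 70% of its speed; a pose out of reach is approached as far as the arm can. The fingers move at their own pace and stop on an object; the grip force is fixed at half the most. Time passes only in rows, so rows that do not move let the fingers close. The tool returns the time, the measured TCP pose, the force, the opening and the grip force at its end. only (a regular expression) keeps the lines of the reply that match it, lines (a string "A,B") keeps lines A to B, and quiet returns only ok. Input that does not fit is refused with a message, and nothing moves.
- robot.sense(): the state, without advancing time (a new reading comes with each control period).
- eyes.read_camera(name): name is "scene" or "top"; returns the picture (400x640x3 uint8, red, green, blue); there is no depth.
- eyes.get_calibration(name): a dict with "K" (3x3 intrinsics, pixels), "origin" and "attitude" of the camera in the world. Camera axes: x right, y down, z forward; pixel columns grow to the right and rows downward; lengths in mm; the calibration is good to about 2 mm. A picture is of the moment at which its call begins. get_calibration takes no time and is no camera call.
- robot.finish_job(): hands the job in; it is judged then, once.
The state is a dict: "time_s": time; "qpos": joint angles; "qvel": joint speeds; "tau": joint torques, N m; "position": TCP position; "eef_rot": TCP orientation; "force": force on the tool from outside, world axes, zero at the start; "moment": the same for the moment, N m; "width": finger opening in mm; "grasp_force": force on a finger pad.
Only numpy, scipy, OpenCV 4.12 (cv2) and the standard library are available. Lean on these libraries where they do the work, as an engineer would, in place of code of your own. Each camera call takes 0.05 s, during which the arm holds its last target. There are 200 camera calls.

## Working session

There is one attempt and no reset: what is moved stays moved. The work goes in short steps, Python scripts to look and compute and a tool call to move; the robot and the scene stay as the last step left them, time stands still between calls to the robot, and variables do not carry over. Pictures are saved under pics/ and viewed, at most 10 in all, crops included, and the job is handed in when it is done.

```bash
ls; mkdir -p pics
```

Run:
```python
from station import robot, eyes
import cv2,numpy as np
np.set_printoptions(precision=4,suppress=True)
for n in("scene","top"):
    cv2.imwrite(f"pics/{n}0.png",eyes.read_camera(n)[:,:,::-1]); c=eyes.get_calibration(n); print(n,c)
s=robot.sense();print({k:s[k] for k in("time_s","position","eef_rot","force","width")})
```

```text
pics
station.py
scene {'K': array([[517.1299,   0.    , 307.6057],
       [  0.    , 517.1299, 201.0826],
       [  0.    ,   0.    ,   1.    ]]), 'origin': array([1733.4497,  180.591 , 1011.4668]), 'attitude': array([-129.9254,   -0.6702,  100.6107])}
top {'K': array([[500.6016,   0.    , 322.6769],
       [  0.    , 500.6016, 206.1491],
       [  0.    ,   0.    ,   1.    ]]), 'origin': array([ 331.0514,   19.1029, 1372.5582]), 'attitude': array([-168.4428,    0.0441,  -95.4293])}
{'time_s': 0.1, 'position': array([ 155.0039, -656.8058,  404.1077]), 'eef_rot': array([-179.9385,    0.005 ,   13.2786]), 'force': array([-0.4383,  0.2996,  0.7285]), 'width': 85.19922084437917}
```

View pics/scene0.png

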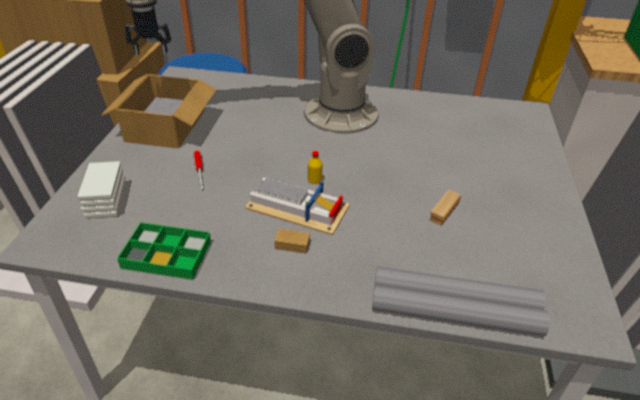

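View pics/top0.png

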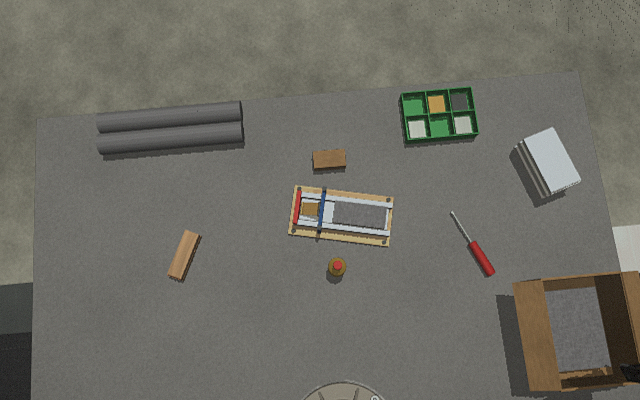

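The scene view shows the jig near (298,205), with the red stop at about (337,206) and the glue bottle behind it at (315,168). In the top view the jig spans (289–394, 185–246), with the stop on the left (+y) and the bottle at (337,267). Next I'll enlarge both.

Run:
```python
import cv2
a=cv2.imread("pics/top0.png")[175:285,280:405]; cv2.imwrite("pics/topc.png",cv2.resize(a,None,fx=5,fy=5,interpolation=cv2.INTER_CUBIC)[:,:])
a=cv2.imread("pics/scene0.png")[145:245,240:360]; cv2.imwrite("pics/scenec.png",cv2.resize(a,None,fx=6,fy=6,interpolation=cv2.INTER_CUBIC))
```

```text
(no output)
```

View pics/topc.png

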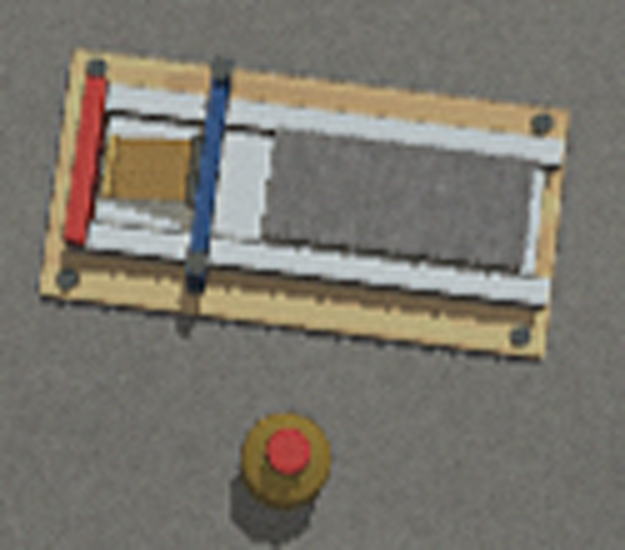

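View pics/scenec.png

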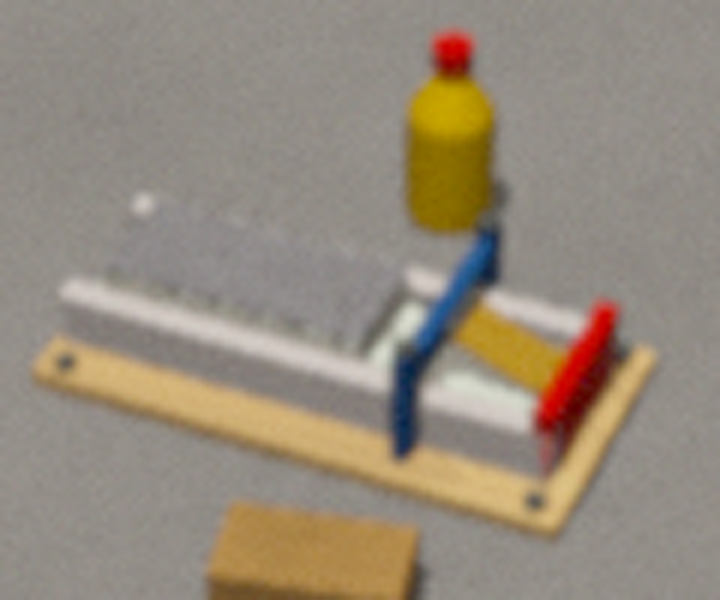

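The top crop shows the base corners at (77,50), (570,110), (545,357) and (40,297), and the felt corners at about (273,130), (537,168), (522,272) and (262,240). In the scene crop the near base corners are (38,365) and (553,528), with the far one at (655,350). The leading felt corners there are (362,352) and (400,275). The bottle stands beside the crossbar. Now I'll fit the jig pose and board position, with the heights free as a check.

Create m.py:
```python
from station import robot, eyes
import numpy as np
from scipy.spatial.transform import Rotation as R
from scipy.optimize import least_squares
cam={n:eyes.get_calibration(n) for n in("scene","top")}
def proj(n,P):
    c=cam[n]; p=(np.atleast_2d(P)-c["origin"])@R.from_euler("xyz",c["attitude"],degrees=True).as_matrix()
    q=p@c["K"].T; return q[:,:2]/q[:,2:]
def crop(n,a):
    f,o=(5,(280,175)) if n=="top" else (6,(240,145))
    return np.array(o)+(np.array(a)+.5)/f-.5
```

Run:
```python
from m import *
np.set_printoptions(precision=2,suppress=True)
base={"top":[((77,50),(140,-70)),((570,110),(-140,-70)),((545,357),(-140,70)),((40,297),(140,70))],
"scene":[((38,365),(-140,-70)),((553,528),(140,-70)),((655,350),(140,70))]}
felt={"top":[((273,130),(70,-30)),((537,168),(-70,-30)),((522,272),(-70,30)),((262,240),(70,30))],
"scene":[((362,352),(70,-30)),((400,275),(70,30)),((108,270),(-70,-30))]}
def f(p):
    x,y,yaw,zb,bx,zt=p; r=[]
    Rz=R.from_euler("z",yaw,degrees=True)
    for d,z,ox in((base,zb,0),(felt,zt,bx)):
        for n in d:
            r.append((proj(n,Rz.apply([(a+ox,b,z) for _,(a,b) in d[n]])+[x,y,0])-crop(n,[q for q,_ in d[n]])).ravel())
    return np.concatenate(r)
s=least_squares(f,[700,0,90,12,-50,56],loss="soft_l1");print(s.x,f(s.x).reshape(-1,2))
# triangulate glue cap top
g=least_squares(lambda P:np.r_[proj("top",P)[0]-crop("top",(289,450)),proj("scene",P)[0]-crop("scene",(454,40))],[500,0,110]);print(g.x,g.fun)
c,sn=np.cos(np.radians(s.x[2])),np.sin(np.radians(s.x[2]))
d=g.x[:2]-s.x[:2];print("glue in jig",c*d[0]+sn*d[1],-sn*d[0]+c*d[1])
```

```text
[577.98 -54.88  77.12  11.41 -47.98  49.32] [[-0.32 -0.15]
 [ 0.61  0.48]
 [ 0.41  0.72]
 [-0.1  -0.44]
 [-1.07  0.37]
 [ 0.78 -0.25]
 [ 0.77  0.16]
 [ 0.82  0.17]
 [-0.47 -0.86]
 [ 0.19  0.16]
 [ 0.22 -0.13]
 [ 0.18 -0.68]
 [ 2.1   0.29]
 [-0.52  0.5 ]]
[435.3  -27.4  111.15] [ 0.16 -0.04  0.21  0.02]
glue in jig -5.003223945647388 145.22219572154418
```

Add to m.py:
```python
def shift(target,yaw):
    s=robot.sense(); T=R.from_euler("xyz",s["eef_rot"],degrees=True)
    D=R.from_euler("xyz",[180,0,yaw],degrees=True)
    print("pos",s["position"].round(1),"rot",s["eef_rot"].round(2),"t",s["time_s"])
    print("shift",T.inv().apply(np.array(target)-s["position"]).round(1),"rotvec",(T.inv()*D).as_rotvec(degrees=True).round(2))
```

Run:
```python
from m import *
np.set_printoptions(precision=2,suppress=True)
base={"top":[((77,50),(140,-70)),((570,110),(-140,-70)),((545,357),(-140,70)),((40,297),(140,70))],
"scene":[((38,365),(-140,-70)),((553,528),(140,-70)),((655,350),(140,70))]}
felt={"top":[((273,130),(70,-30)),((537,168),(-70,-30)),((522,272),(-70,30)),((262,240),(70,30))],
"scene":[((362,352),(70,-30)),((400,275),(70,30))]}
for use in(("top",),("scene",),("top","scene")):
  def f(p):
    x,y,yaw,bx=p; r=[]
    Rz=R.from_euler("z",yaw,degrees=True)
    for d,z,ox in((base,12,0),(felt,56,bx)):
        for n in use:
            r.append((proj(n,Rz.apply([(a+ox,b,z) for _,(a,b) in d[n]])+[x,y,0])-crop(n,[q for q,_ in d[n]])).ravel())
    return np.concatenate(r)
  s=least_squares(f,[700,0,90,-50],loss="soft_l1");print(use,s.x)
x,y,yaw,bx=s.x
t=np.array([x,y])-78*np.array([np.cos(np.radians(yaw)),np.sin(np.radians(yaw))]);print(t)
shift([*t,350],yaw-90)
```

```text
('top',) [577.32 -54.22  77.29 -47.67]
('scene',) [580.86 -56.12  77.06 -47.89]
('top', 'scene') [577.96 -54.81  77.07 -47.72]
[ 560.51 -130.83]
pos [ 155.  -656.8  404.1] rot [-179.94    0.     13.28] t 0.1
shift [ 515.5 -418.7   54.5] rotvec [-0.06  0.02 26.21]
```

creep_tool:
  ticks: {"finger_gap":[0, 0, 0, 0, 0, 0, 0, 0, 0, 0, 0, 0, 0, 0, 0, 0, 0, 0, 0, 0], "x":[130, 260, 390, 515.5, 515.5, 515.5, 515.5, 515.5, 515.5, 515.5, 515.5, 515.5, 515.5, 515.5, 515.5, 515.5, 515.5, 515.5, 515.5, 515.5], "y":[-105, -210, -315, -418.7, -418.7, -418.7, -418.7, -418.7, -418.7, -418.7, -418.7, -418.7, -418.7, -418.7, -418.7, -418.7, -418.7, -418.7, -418.7, -418.7], "z":[20, 40, 50, 54, 54, 54, 54, 54, 54, 54, 54, 54, 54, 54, 54, 54, 54, 54, 54, 54], "ax":[0, 0, 0, 0, 0, 0, 0, 0, 0, 0, 0, 0, 0, 0, 0, 0, 0, 0, 0, 0], "ay":[0, 0, 0, 0, 0, 0, 0, 0, 0, 0, 0, 0, 0, 0, 0, 0, 0, 0, 0, 0], "az":[7, 13, 20, 26.2, 26.2, 26.2, 26.2, 26.2, 26.2, 26.2, 26.2, 26.2, 26.2, 26.2, 26.2, 26.2, 26.2, 26.2, 26.2, 26.2]}

```text
time_s: 1.77
position: [560.0, -132.0, 350.6]
eef_rot: [180.0, 0.0, -13.0]
force: [-0.3, -0.7, -0.6]
width: 0.1
grasp_force: 0.0
```

Run:
```python
from m import *
shift([560.5,-130.8,245],-12.9)
```

```text
pos [ 560.  -132.   350.6] rot [ 1.7997e+02  3.0000e-02 -1.3000e+01] t 1.7667
shift [  0.2  -1.3 105.6] rotvec [ 0.03  0.03 -0.1 ]
```

creep_tool:
  ticks: {"finger_gap":[0, 0, 0, 0, 0, 0, 0], "x":[0, 0, 0, 0, 0, 0, 0], "y":[-1, -1, -1, -1, -1, -1, -1], "z":[40, 75, 100, 110, 114, 114, 114], "ax":[0, 0, 0, 0, 0, 0, 0], "ay":[0, 0, 0, 0, 0, 0, 0], "az":[0, 0, 0, 0, 0, 0, 0]}

```text
time_s: 2.35
position: [561.3, -130.5, 238.2]
eef_rot: [-180.0, -0.1, -13.0]
force: [0.6, -0.9, 1.2]
width: -0.2
grasp_force: 0.0
```

Run:
```python
from station import robot, eyes
import cv2,numpy as np
a=eyes.read_camera("top")[:,:,::-1][165:255,280:405]; b=eyes.read_camera("scene")[:,:,::-1][145:235,235:360]
cv2.imwrite("pics/p1.png",cv2.resize(np.vstack([a,b]),None,fx=3.3,fy=3.3,interpolation=cv2.INTER_CUBIC))
```

```text
(no output)
```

View pics/p1.png

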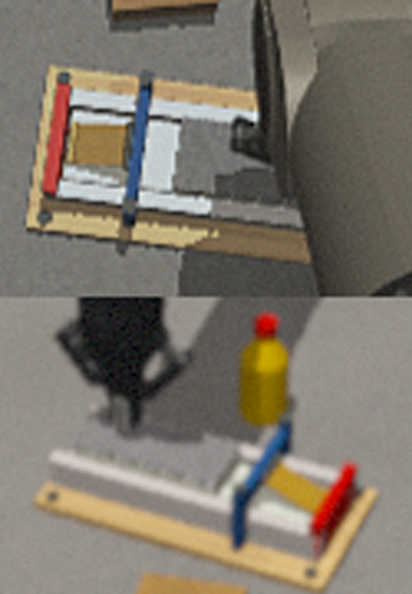

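The fingertips, at (125,425) in the lower half, hover over the middle of the felt, well behind the blue bar. I'll lower them until they touch.

creep_tool:
  ticks: {"finger_gap":[0, 0, 0, 0], "x":[0, 0, 0, 0], "y":[0, 0, 0, 0], "z":[3, 6, 6, 6], "ax":[0, 0, 0, 0], "ay":[0, 0, 0, 0], "az":[0, 0, 0, 0]}

```text
time_s: 2.78
position: [560.8, -130.0, 230.7]
eef_rot: [-180.0, 0.0, -12.9]
force: [0.5, -0.7, 0.4]
width: -0.0
grasp_force: 0.0
```

creep_tool:
  ticks: {"finger_gap":[0, 0, 0], "x":[0, 0, 0], "y":[0, 0, 0], "z":[2, 4, 4], "ax":[0, 0, 0], "ay":[0, 0, 0], "az":[0, 0, 0]}

```text
time_s: 3.03
position: [561.0, -130.1, 226.7]
eef_rot: [-180.0, -0.0, -12.9]
force: [-1.8, 0.7, 6.6]
width: -0.1
grasp_force: 3.2
```

creep_tool:
  ticks: {"finger_gap":[0, 0, 0, 0, 0, 0], "x":[0, 0, 0, 0, 0, 0], "y":[0, 0, 0, 0, 0, 0], "z":[2, 4, 6, 8, 8, 8], "ax":[0, 0, 0, 0, 0, 0], "ay":[0, 0, 0, 0, 0, 0], "az":[0, 0, 0, 0, 0, 0]}

```text
time_s: 3.53
position: [561.1, -130.1, 219.3]
eef_rot: [180.0, -0.0, -12.9]
force: [-4.7, -0.8, 16.2]
width: -0.3
grasp_force: 7.9
```

creep_tool:
  ticks: {"finger_gap":[0, 0, 0, 0, 0, 0, 0, 0], "x":[0, 0, 0, 0, 0, 0, 0, 0], "y":[-2, -5, -8, -11, -14, -17, -20, -20], "z":[1, 1, 1, 1, 1, 1, 1, 1], "ax":[0, 0, 0, 0, 0, 0, 0, 0], "ay":[0, 0, 0, 0, 0, 0, 0, 0], "az":[0, 0, 0, 0, 0, 0, 0, 0]}

```text
time_s: 4.2
position: [566.1, -110.7, 218.8]
eef_rot: [180.0, -0.1, -12.9]
force: [-1.1, -1.0, 16.8]
width: -0.2
grasp_force: 8.3
```

creep_tool:
  ticks: {"finger_gap":[0, 0, 0, 0, 0, 0, 0, 0], "x":[0, 0, 0, 0, 0, 0, 0, 0], "y":[-3, -6, -9, -12, -15, -18, -20, -20], "z":[0, 0, 0, 0, 0, 0, 0, 0], "ax":[0, 0, 0, 0, 0, 0, 0, 0], "ay":[0, 0, 0, 0, 0, 0, 0, 0], "az":[0, 0, 0, 0, 0, 0, 0, 0]}

```text
time_s: 4.87
position: [570.5, -91.3, 218.8]
eef_rot: [180.0, -0.1, -12.9]
force: [-1.4, -1.7, 16.3]
width: 0.1
grasp_force: 8.3
```

Run:
```python
from station import robot, eyes
import cv2,numpy as np
a=eyes.read_camera("top")[:,:,::-1][165:255,280:405]; b=eyes.read_camera("scene")[:,:,::-1][145:235,235:360]
cv2.imwrite("pics/p2.png",cv2.resize(np.vstack([a,b]),None,fx=3.3,fy=3.3,interpolation=cv2.INTER_CUBIC))
```

```text
(no output)
```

View pics/p2.png

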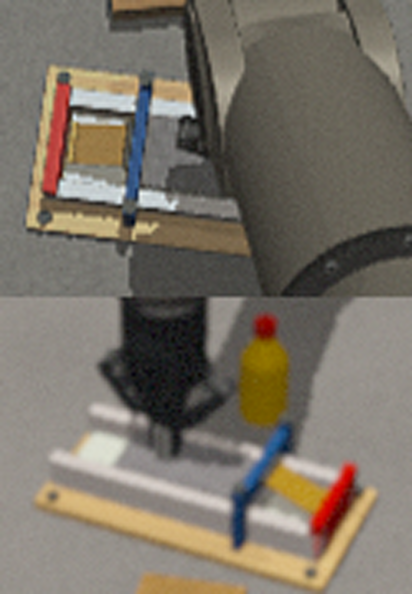

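The board has passed under the bar: felt reaches the blue bar at about (140,150), and bare bed shows behind the board at (100,448) in the lower half. About 53 mm remains. I'll press a little deeper before the leaf takes part of the load.

creep_tool:
  ticks: {"finger_gap":[0, 0, 0, 0, 0, 0, 0, 0, 0, 0], "x":[0, 0, 0, 0, 0, 0, 0, 0, 0, 0], "y":[-3, -6, -9, -12, -15, -18, -21, -24, -27, -27], "z":[0.5, 1, 1, 1.5, 1.5, 2, 2, 2, 2, 2], "ax":[0, 0, 0, 0, 0, 0, 0, 0, 0, 0], "ay":[0, 0, 0, 0, 0, 0, 0, 0, 0, 0], "az":[0, 0, 0, 0, 0, 0, 0, 0, 0, 0]}

```text
time_s: 5.8
position: [576.4, -65.5, 217.4]
eef_rot: [179.9, -0.1, -13.0]
force: [-5.9, -4.1, 28.6]
width: 0.2
grasp_force: 14.5
```

creep_tool:
  ticks: {"finger_gap":[0, 0, 0, 0, 0, 0], "x":[0, 0, 0, 0, 0, 0], "y":[-2, -4, -6, -8, -10, -10], "z":[0.5, 0.5, 0.5, 0.5, 0.5, 0.5], "ax":[0, 0, 0, 0, 0, 0], "ay":[0, 0, 0, 0, 0, 0], "az":[0, 0, 0, 0, 0, 0]}

```text
time_s: 6.3
position: [578.5, -56.5, 217.3]
eef_rot: [179.9, -0.1, -13.0]
force: [-10.8, -7.3, 39.0]
width: -0.1
grasp_force: 19.2
```

Run:
```python
from station import robot, eyes
import cv2,numpy as np
a=eyes.read_camera("top")[:,:,::-1][165:255,280:405]; b=eyes.read_camera("scene")[:,:,::-1][145:235,235:360]
cv2.imwrite("pics/p3.png",cv2.resize(np.vstack([a,b]),None,fx=3.3,fy=3.3,interpolation=cv2.INTER_CUBIC))
```

```text
(no output)
```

View pics/p3.png

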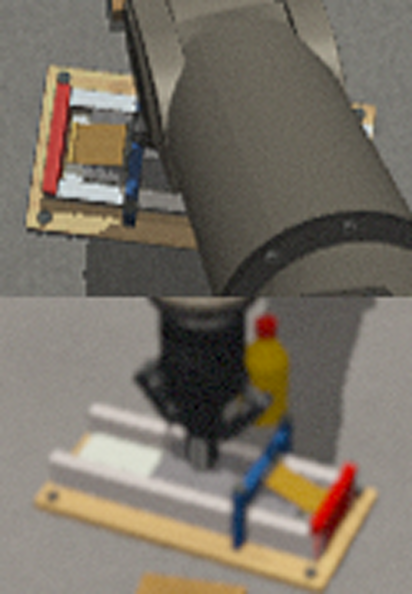

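The board's rear edge is now at about (160,450) in the lower half. The bed is at its lower stop (39 N), and the sideways force means the board is leaning on the -y rail. I'll ease up and shift sideways, then continue.

creep_tool:
  ticks: {"finger_gap":[0, 0, 0], "x":[-0.7, -1.5, -1.5], "y":[0, 0, 0], "z":[-0.7, -1.3, -1.3], "ax":[0, 0, 0], "ay":[0, 0, 0], "az":[0, 0, 0]}

```text
time_s: 6.65
position: [577.6, -55.9, 217.9]
eef_rot: [180.0, -0.2, -13.0]
force: [1.1, -7.1, 15.0]
width: 0.3
grasp_force: 7.3
```

creep_tool:
  ticks: {"finger_gap":[0, 0, 0, 0], "x":[0, 0, 0, 0], "y":[-2, -4, -6, -6], "z":[0, 0, 0, 0], "ax":[0, 0, 0, 0], "ay":[0, 0, 0, 0], "az":[0, 0, 0, 0]}

```text
time_s: 6.98
position: [578.6, -49.7, 217.5]
eef_rot: [180.0, -0.1, -13.0]
force: [-0.8, -6.0, 14.3]
width: -0.1
grasp_force: 7.5
```

creep_tool:
  ticks: {"finger_gap":[0, 0, 0, 0], "x":[0, 0, 0, 0], "y":[-2, -4, -6, -6], "z":[0.2, 0.3, 0.3, 0.3], "ax":[0, 0, 0, 0], "ay":[0, 0, 0, 0], "az":[0, 0, 0, 0]}

```text
time_s: 7.32
position: [580.1, -44.0, 217.4]
eef_rot: [180.0, -0.2, -13.0]
force: [-1.2, -6.6, 18.2]
width: -0.0
grasp_force: 9.2
```

creep_tool:
  ticks: {"finger_gap":[0, 0, 0], "x":[0, 0, 0], "y":[-2, -3, -3], "z":[0, 0, 0], "ax":[0, 0, 0], "ay":[0, 0, 0], "az":[0, 0, 0]}

```text
time_s: 7.57
position: [580.7, -40.9, 217.4]
eef_rot: [180.0, -0.2, -13.0]
force: [-0.9, -5.2, 18.5]
width: -0.1
grasp_force: 9.0
```

```bash
python3 - <<'E'
from station import robot, eyes
import cv2,numpy as np
b=eyes.read_camera("scene")[:,:,::-1][170:235,235:360]
cv2.imwrite("pics/p4.png",cv2.resize(b,None,fx=6,fy=6,interpolation=cv2.INTER_CUBIC))
E
```

```text
(no output)
```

View pics/p4.png

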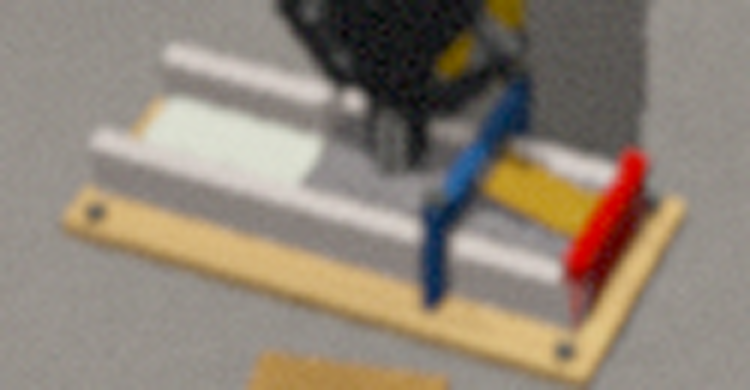

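The bed is bare up to the rear edge at about (310,165), the leaf lies on the felt, and the front end looks almost at the red stop. I'll creep forward until the force jumps.

creep_tool:
  ticks: {"finger_gap":[0, 0, 0], "x":[0, 0, 0], "y":[-1, -2, -2], "z":[0, 0, 0], "ax":[0, 0, 0], "ay":[0, 0, 0], "az":[0, 0, 0]}

```text
time_s: 7.87
position: [581.2, -39.1, 217.4]
eef_rot: [180.0, -0.1, -13.0]
force: [-2.0, -6.0, 18.7]
width: -0.5
grasp_force: 9.1
```

creep_tool:
  ticks: {"finger_gap":[0, 0, 0], "x":[0, 0, 0], "y":[-1, -2, -2], "z":[0, 0, 0], "ax":[0, 0, 0], "ay":[0, 0, 0], "az":[0, 0, 0]}

```text
time_s: 8.12
position: [581.4, -38.1, 217.4]
eef_rot: [179.9, -0.1, -13.0]
force: [-3.1, -11.1, 19.1]
width: 0.1
grasp_force: 9.8
```

creep_tool:
  ticks: {"finger_gap":[0, 0, 0], "x":[0, 0, 0], "y":[-1, -1.5, -1.5], "z":[0, 0, 0], "ax":[0, 0, 0], "ay":[0, 0, 0], "az":[0, 0, 0]}

```text
time_s: 8.37
position: [581.6, -37.8, 217.4]
eef_rot: [179.8, -0.1, -13.1]
force: [-3.6, -17.9, 21.6]
width: -0.5
grasp_force: 10.6
```

Run:
```python
from station import robot, eyes
import cv2,numpy as np
b=eyes.read_camera("scene")[:,:,::-1][170:235,235:360]
cv2.imwrite("pics/p5.png",cv2.resize(b,None,fx=6,fy=6,interpolation=cv2.INTER_CUBIC))
```

```text
(no output)
```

View pics/p5.png

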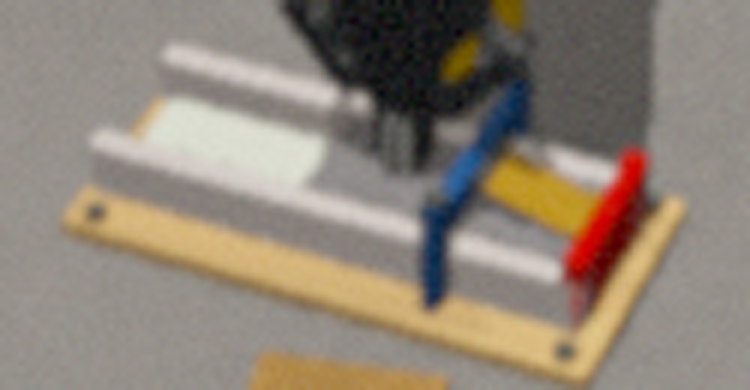

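The force rose to 18 N with almost no further motion, so the board is home against the red stop; its rear edge shows at about (322,160). I'll let go straight up.

creep_tool:
  ticks: {"finger_gap":[0, 0, 0, 0, 0, 0, 0, 0, 0, 0, 0, 0], "x":[0, 0, 0, 0, 0, 0, 0, 0, 0, 0, 0, 0], "y":[0, 0, 0, 0, 0, 0, 0, 0, 0, 0, 0, 0], "z":[-1.5, -3, -4.5, -6, -8, -12, -25, -55, -90, -130, -160, -160], "ax":[0, 0, 0, 0, 0, 0, 0, 0, 0, 0, 0, 0], "ay":[0, 0, 0, 0, 0, 0, 0, 0, 0, 0, 0, 0], "az":[0, 0, 0, 0, 0, 0, 0, 0, 0, 0, 0, 0]}

```text
time_s: 9.42
position: [582.3, -34.3, 383.6]
eef_rot: [-179.9, -0.5, -12.9]
force: [1.2, -0.1, 0.3]
width: -0.2
grasp_force: 0.0
```

creep_tool:
  ticks: {"finger_gap":[0, 0, 0, 0, 0, 0, 0, 0], "x":[40, 40, 40, 40, 40, 40, 40, 40], "y":[40, 80, 120, 160, 200, 230, 230, 230], "z":[0, 0, 0, 0, 0, 0, 0, 0], "ax":[0, 0, 0, 0, 0, 0, 0, 0], "ay":[0, 0, 0, 0, 0, 0, 0, 0], "az":[0, 0, 0, 0, 0, 0, 0, 0]}

```text
time_s: 10.08
position: [567.7, -270.0, 376.8]
eef_rot: [180.0, 0.0, -13.1]
force: [-0.0, 1.2, -0.6]
width: -0.2
grasp_force: 0.0
```

Run:
```python
from station import robot, eyes
import cv2,numpy as np
a=eyes.read_camera("top")[:,:,::-1][170:255,280:405]; b=eyes.read_camera("scene")[:,:,::-1][165:235,235:360]
cv2.imwrite("pics/p6.png",cv2.resize(np.hstack([a[:70],b]),None,fx=3.2,fy=3.2,interpolation=cv2.INTER_CUBIC))
cv2.imwrite("pics/p7.png",cv2.resize(np.vstack([a,b]),None,fx=3.8,fy=3.8,interpolation=cv2.INTER_CUBIC))
```

```text
(no output)
```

View pics/p7.png

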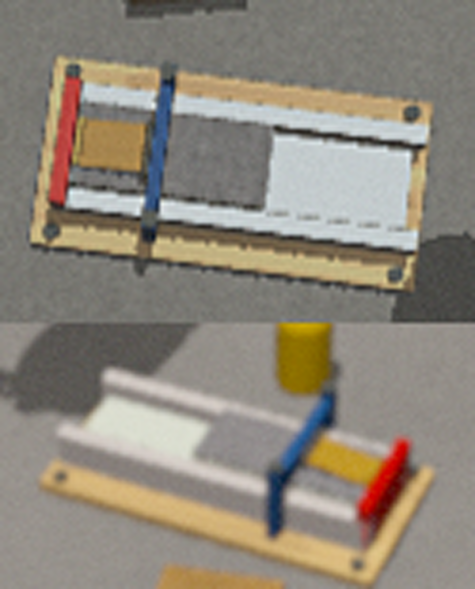

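The board sits under the bar and the leaf, with its rear edge midpoint at about (270,166) in the top half. I'll compare that with the home position, jig x = -25, at 51 mm height.

Run:
```python
from m import *
yaw=77.15
Rz=R.from_euler("z",yaw,degrees=True)
for x in(-35,-25,-20):
    p=proj("top",Rz.apply([x,0,51])+[577.9,-54.8,0])[0]; print(x,((p+.5-[280,170])*3.8-.5).round(1))
print("stop face top z56 ends",((proj("top",Rz.apply([[115,-31,56],[115,31,56]])+[577.9,-54.8,0])+.5-[280,170])*3.8-.5).round(1))
```

```text
-35 [285.2 169.3]
-25 [271.1 167.5]
-20 [264.1 166.6]
stop face top z56 ends [[ 80.7  98.6]
 [ 68.5 183.9]]
```

The rear edge matches home to within about 1 mm, so I'm handing in.

```bash
python3 -c "
from station import robot, eyes
print(robot.finish_job())"
```

```text
the job is handed in; nothing more can be done
None
```

The board is home against the red stop (rear edge within about 1 mm of nominal in the top view), held down under the crossbar and drag spring; the arm is clear and the job was handed in at about 10 s, though one press peaked near 39 N at the fingertips when the bed bottomed out.

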